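# Check the underside of a wheeled probe in the inspection mirror

## Robot

A 6-joint arm with a two-finger parallel gripper is mounted at the origin on a cart in front of the work surface, level with it; the furniture and walls round the work are solid. World frame = base frame: x ahead of the robot, y to its left, z up, the work surface at z = 0. Lengths are in m, angles in degrees, forces in N, time in s.
With the tool pointing down it reaches from about 0.4 to 0.825 m from the base axis. Payload 7 kg.
Tool frame: the origin (TCP) lies at the very end of the fingers, on their centre line; the grasp point (between the pads) lies 19 mm behind it (r.grip_depth is the distance from the TCP to the grasp point, in m); z points along the fingers, y is the line along which they close (so a half turn about z gives the same grasp; the last joint's range is limited). The gripper opens to 88 mm and grips with 3 to 60 N. Pads are 19 mm wide; open, the fingers measure 130 mm over their backs; the gripper's body (78 mm by 193 mm) begins 47 mm behind the grasp point.
Start: joints at [16.507, 20.546, 0.682, 0, -70.136, -16.507], TCP at [0.675, -0, 0.193] pointing down, gripper open.
Joint ranges: [-176.03, 176.03], [-82.01, 121.73], [-58.28, 71.71], [-173.87, 95.51], [-174.79, -0.11], [-173.66, 173.66]. Speed limits (degrees/s): [136.94, 136.94, 172.46, 180, 180, 180].

## Interface

Orientations are given as [roll, pitch, yaw] about the fixed x, y, z axes, in that order (R = Rz(yaw) Ry(pitch) Rx(roll)).
In Python, from plant import r gives the robot as it stands.
- The arm moves only by the tool play_rows, never from a script. Its argument "rows" is a list that holds one entry, the list of rows, each a list of 5 numbers: the closure, from 0 (fully open) to 1 (shut), then the shift along the tool's x, y, z each as a share of 0.5 m, from -1 to 1, then the turn about the tool's z as a share of 1.5 rad, from -1 to 1. A call has exactly 8 rows; each row is the pose to reach, as a shift and turn from the pose commanded when the call began, along the tool's axes at that moment; what a row does not reach only later rows make up. A row lasts 1/12 s, in which the tool goes at most 41.7 mm and 7.16 degrees, less where a joint would pass 70% of its speed; a pose out of reach is approached as far as the arm can. A call with a number of a shift or a turn outside -1 to 1 is refused whole. A call with a gripper value outside its range is refused whole. The fingers move at their own pace and stop on an object; "squeeze" is the grip in N (left out, the last holds). Time passes only in rows, so rows that repeat a pose let the fingers close, or fill a call up. It gives the time, the measured TCP pose, the force, the opening and the grip force at its end, in the units of the state.
- r.get_state(): the state, without advancing time (a new reading comes with each control period).
- r.capture(name): name is "scene" or "side" or "wrist"; returns the picture (384x512x3 uint8, red, green, blue); there is no depth.
- r.camera_info(name): a dict with "fovy" (degrees; the focal length in pixels is half the picture's height over the tangent of half this angle, whatever the lens; pixels are square), "cx", "cy" (the principal point, pixels), "k1" (the pictures are not rectified: a ray, as slopes to the right and down, at radius r is drawn at 1 + k1 r^2 times it, then the intrinsics apply), "pose" (4x4, takes a point from camera to world coordinates). Camera axes: x right, y down, z forward; pixel columns grow to the right and rows downward; lengths in m; the calibration is good to about 2 mm. A picture is of the moment at which its call begins: read the wrist's pose just before it. camera_info takes no time and is no camera call; for the wrist camera it gives the pose at the moment of the call.
- r.close_job(): hands the job in; it is judged then, once.
The state is a dict: "time_s": time; "joints": joint angles; "qd": joint speeds; "joint_torque": joint torques, N m; "tcp_pos": TCP position; "eef_rot": TCP orientation; "contact_force": force on the tool from outside, world axes, zero at the start; "moment": the same for the moment, N m; "gripper_width": finger opening in m; "gripper_force": force on a finger pad.
Only numpy, scipy, OpenCV 4.12 (cv2) and the standard library are available. Lean on these libraries where they do the work, as an engineer would, in place of code of your own. Each camera call takes 0.05 s, during which the arm holds its last target. There are 200 camera calls.

## Task

Inspect the underside of the small wheeled probe in the tilting mirror on the bench. First swing the mirror up by its round side handle from its folded-down position, leave it standing at 45 degrees and let go of it. Then pick the probe out of its parking block and hold it level and still over the middle of the mirror, its underside about 100 mm above the mirror's middle and its length lined up with the line from hinge to free edge, without touching the mirror with it; finish while still holding it there, and leave the other things where they are.

Things in the scene. Friction and masses are not known exactly. Their poses are not given: they have to be found in the camera images.
- probe: Small ultrasonic probe in a pale milled holder on four small dark wheels: 44 mm over the wheels (x), 57 mm long (y), 49 mm high, about 0.16 kg, centre of mass near its middle. Origin: centre of its underside, at the wheels' lowest points; z up, y along its length, a lying roller at the +y end. A dark cable post, 11 mm thick, leans on its top from 30 to 48 mm up
- parking_block: Black plastic block in which the probe stands, fixed to the bench: 70 x 80 mm, 10 mm high to its floor, with a rim up to 16 mm round the probe's wheels. Inner space 53 x 63 mm, the probe's length along the block's y. The probe lifts straight up out of it. Origin: centre of its underside, z up
- mirror_stand: Tilting inspection mirror, fixed to the bench: pale T-shaped base, 122 mm deep (x), 122 mm wide, and a dark-framed mirror plate, 94 x 90 x 7 mm, hinged on the base's edge nearest the robot (-x). Origin: on the bench, 50 mm to +x of the hinge; z up, x from the hinge to the folded plate's free edge. At the hinge's -y end stand a black friction knob (not to be touched) and an angle scale, 90 mm high
- mirror (a joint): angle of the mirror plate above level: 0 = folded flat on its base, 0.785 = 45 degrees, growing as the free edge swings up about the hinge, at most 1.75 rad. Starts between 0.05 and 0.35. A stiff friction hinge (0.3 N m, 3 to 5 N at the handle): the mirror stays at any angle where it is left
- mirror_mid (a point): middle of the mirror's glass; it moves with the mirror (53 mm from the hinge line; at 45 degrees it is 66 mm above the bench)
- mirror_handle (a point): where to grip the mirror's handle: on the axis of a round grooved bar, 11 mm thick, 42 mm long, that sticks out level from the plate's +y side, parallel to the hinge, 90 mm from the hinge line. This point is 76 mm to +y of the plate's middle; the bar runs from 55 to 97 mm, the plate ends at 45 mm. Gripped across from above, the bar turns between the pads as it swings, so the tool can stay upright
- mirror_hinge (a point): middle of the hinge line, fixed on the stand at x = -50 mm, z = 26 mm; the hinge line runs along the stand's y
- pen_torch: black pen torch lying on the bench, 25 x 105 x 25 mm, origin under its middle; a bystander, leave it
- calibration_block: steel block with five steps lying on the bench, 20 x 80 x 25 mm, origin under its middle; a bystander, leave it
- dropper_bottle: small dropper bottle with a pointed cap standing on the bench, 32 mm thick, 90 mm high, origin under its middle; a bystander, leave it
- probe_grip (a point): where to grip the probe: middle of the pale block on its top, below the cable post, 23 mm above its underside, 5 mm to -y. The block's two flat faces, 15 mm apart across x, reach from 15 to 30 mm above the underside and at the top from y = -11 to 0 mm, wider below. The side plates next to it reach 18 mm above the underside, out to x = +-17 mm: keep the fingertips above that
Things that resemble listed ones, but are neither listed nor needed, are in the scene too. Of the things like the probe, leave any that is yellow; of the rest the larger one is meant.

How it is judged:
By the outcome, as a careful person would: the job done as asked, in the order asked, and still so for the second after the job is handed in, while the arm keeps its last pose, push and grip.
It also fails if it takes over 69 s, if anything falls off the work surface, if the arm or the gripper's body presses on something with over 40 N, if the wrist force passes 120 N, or if a joint passes its speed limit or range.

## Working session

There is one attempt and no reset: what is moved stays moved. The work goes in short steps, Python scripts to look and compute and a tool call to move; the robot and the scene stay as the last step left them, time stands still between calls to the robot, and variables do not carry over. Pictures are saved under pics/ and viewed, at most 10 in all, crops included, and the job is handed in when it is done.

Besides the shell and the picture viewer there is one more tool, called after "Call:" as name(argument=value, ...) on one line, values as JSON. play_rows: Moves the arm, as the interface text tells. Its arguments: {"type":"object","properties":{"rows":{"type":"array","items":{"type":"array","items":{"type":"array","items":{"type":"number"}}}},"squeeze":{"type":"number"}},"required":["rows"]}

```bash
mkdir -p pics
cat > h.py <<'E'
import numpy as np, cv2
from plant import r
def K(n):
    i=r.camera_info(n); f=192/np.tan(np.radians(i['fovy'])/2); return i,f
def proj(n,P,i=None):
    i0,f=K(n); i=i or i0
    T=np.array(i['pose']); p=(np.atleast_2d(P)-T[:3,3])@T[:3,:3]
    s=p[:,:2]/p[:,2:]; s=s*(1+i['k1']*(s**2).sum(1,keepdims=True)); return s*f+[i['cx'],i['cy']]
def ray(n,uv,i=None):
    i0,f=K(n); i=i or i0
    d=(np.array(uv,float)-[i['cx'],i['cy']])/f; s=d.copy()
    for _ in range(30): s=d/(1+i['k1']*(s@s))
    T=np.array(i['pose']); return T[:3,3],T[:3,:3]@np.append(s,1)
def onz(n,uv,z,i=None):
    o,d=ray(n,uv,i); return o+d*(z-o[2])/d[2]
def tri(obs):
    A=np.zeros((3,3));b=np.zeros(3)
    for n,uv in obs:
        o,d=ray(n,uv); d=d/np.linalg.norm(d); M=np.eye(3)-np.outer(d,d); A+=M;b+=M@o
    return np.linalg.solve(A,b)
def snap(n,f): 
    im=r.capture(n); cv2.imwrite(f,im[:,:,::-1]); return im
E
python3 - <<'E'
from h import *
a=[snap(n,f'pics/{n}0.png') for n in('scene','side','wrist')]
for n in('scene','side','wrist'):
    i=r.camera_info(n); print(n,i['fovy'],i['k1'],np.round(i['pose'],3).tolist())
s=r.get_state(); print(s['tcp_pos'],s['eef_rot'],s['time_s'],s['gripper_width'])
for n,im in zip(('scene','side'),a): cv2.imwrite(f'pics/{n}0b.png',cv2.resize(im[:,:,::-1],(800,600),interpolation=cv2.INTER_CUBIC))
E
```

```text
scene 48.193610858168775 -0.058669984932551954 [[0.879, -0.235, 0.414, -0.062], [-0.476, -0.455, 0.752, -1.045], [0.011, -0.859, -0.512, 0.775], [0.0, 0.0, 0.0, 1.0]]
side 42.61327137126826 -0.18711349951328587 [[-0.998, -0.033, 0.052, 0.427], [-0.061, 0.544, -0.837, 1.301], [-0.001, -0.838, -0.545, 0.9], [0.0, 0.0, 0.0, 1.0]]
wrist 67.19118163935742 -0.02665863765419292 [[-1.0, 0.001, -0.0, 0.675], [0.001, 0.964, 0.267, -0.073], [0.001, 0.267, -0.964, 0.384], [0.0, 0.0, 0.0, 1.0]]
[ 6.74589166e-01 -2.57422674e-05  1.92326536e-01] [ 1.79926142e+02 -7.80324458e-03 -9.00038855e+01] 0.15 0.08733609466366923
```

View pics/scene0b.png

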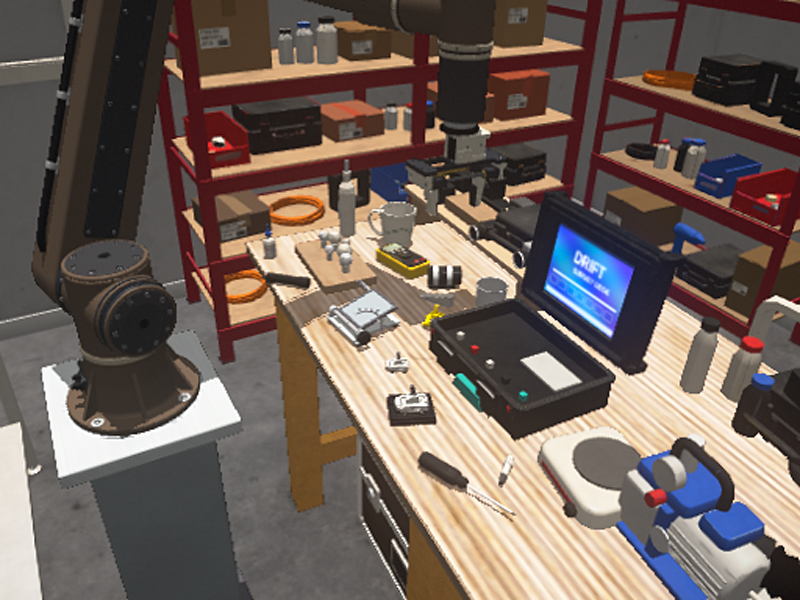

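View pics/side0b.png

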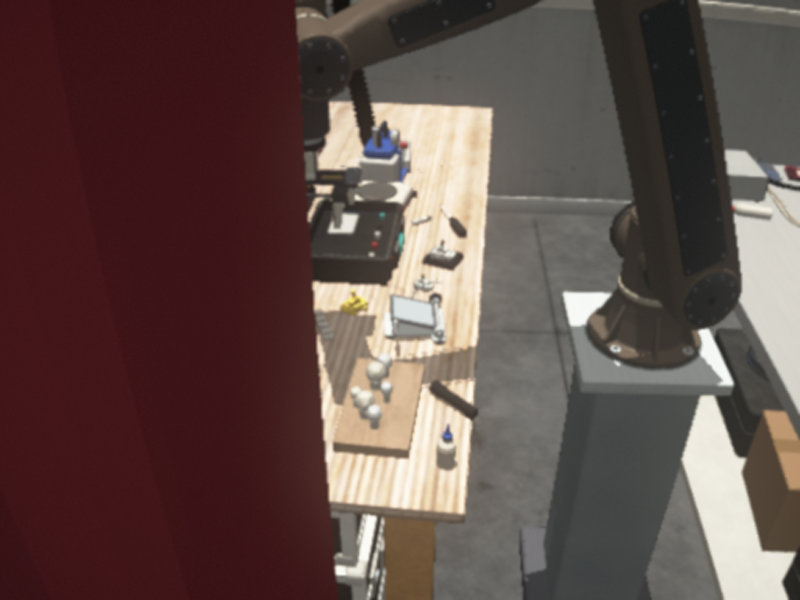

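The scene picture shows three probe-like things (800-px coordinates):
- a small pale one standing free at (398,362)
- the pale one in the black block at (411,402), the larger
- a yellow one at (433,315)

I choose the one in the block. The mirror stand is at (362,320), and its handle is on the far (+y) side. Next is a close crop to check this.

Run:
```python
from h import *
a=cv2.imread('pics/scene0.png'); b=cv2.imread('pics/side0.png')
ca=cv2.resize(a[160:280,195:305],None,fx=5,fy=5,interpolation=cv2.INTER_CUBIC)[:600]  # 550x600
cb=cv2.resize(b[145:225,235:305],None,fx=8,fy=7.5,interpolation=cv2.INTER_CUBIC)
cv2.imwrite('pics/c1.png',ca); cv2.imwrite('pics/c2.png',cb)
for uv in [(411,415),(398,368),(340,345),(365,300)]: print(uv,onz('scene',np.array(uv)*.64,0.01).round(3))
for uv in [(443,258),(424,286),(413,335)]: print(uv,onz('side',np.array(uv)*.64,0.01).round(3))
```

```text
(411, 415) [ 0.41  -0.295  0.01 ]
(398, 368) [ 0.456 -0.168  0.01 ]
(340, 345) [ 0.391 -0.049  0.01 ]
(365, 300) [0.514 0.082 0.01 ]
(443, 258) [ 0.416 -0.27   0.01 ]
(424, 286) [ 0.457 -0.143  0.01 ]
(413, 335) [0.473 0.045 0.01 ]
```

View pics/c1.png

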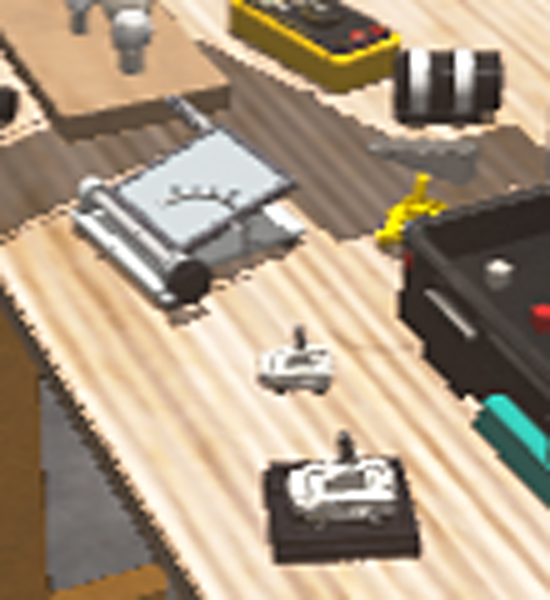

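View pics/c2.png

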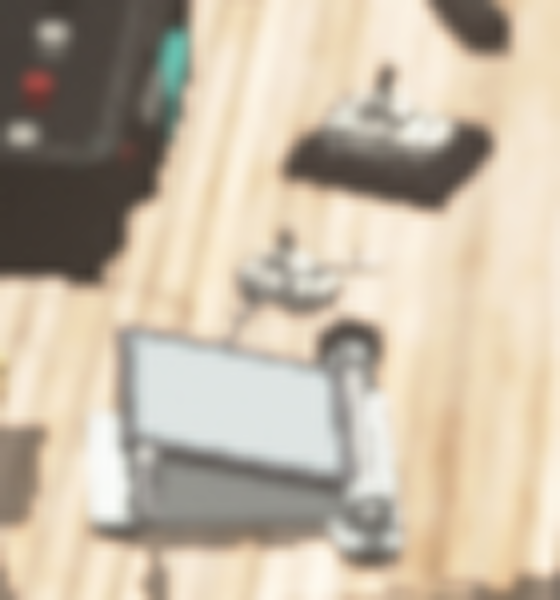

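The crops confirm the choice: the pale probe at crop (345,490) stands in the black block and is larger than the free one at (297,368). The mirror's handle leaves the free +y corner at crop-1 (215,128) and ends at about (172,98). The knob is at (190,280).

```bash
cat > m.py <<'E'
from h import *
from scipy.optimize import least_squares
def stand(p,L):  # x,y(origin),yaw,ang ; L in hinge plate coords (u along plate, v=y, w normal)
    x,y,yw,a=p; L=np.atleast_2d(L)
    u,v,w=L.T
    X=-.05+u*np.cos(a)-w*np.sin(a); Z=.026+u*np.sin(a)+w*np.cos(a)
    c,s=np.cos(yw),np.sin(yw)
    return np.c_[x+c*X-s*v,y+s*X+c*v,Z]
E
python3 - <<'E'
from m import *
L=np.array([[.1,.045,.0035],[.1,-.045,.0035],[.006,-.045,.0035],[.006,.045,.0035],[.09,.097,0]])
S=np.array([[215,128],[298,183],[183,250],[110,190],[172,98]])/5+[195,160]
D=np.array([[135,448],[122,330],[330,368],[338,475],[155,595]])/[8,7.5]+[235,145]
f=lambda p:np.r_[(proj('scene',stand(p,L))-S).ravel(),(proj('side',stand(p,L))-D).ravel()]
o=least_squares(f,[.47,.04,0,.2],loss='soft_l1'); p=o.x
print(p,np.degrees(p[2:])); print(f(p).reshape(-1,2).round(1).tolist())
print('handle',stand(p,[[.09,.076,0]]))
# probe post top
print('post',tri([('scene',np.array([344,435])/5+[195,160]),('side',np.array([386,72])/[8,7.5]+[235,145])]))
B=[onz('scene',np.array(c)/5+[195,160],z) for c,z in (((267,465),.016),((420,535),.016),((402,458),.016),((275,562),0),((420,557),0))]
print('block scene',np.round(B,3).tolist())
B=[onz('side',np.array(c)/[8,7.5]+[235,145],z) for c,z in (((285,165),.016),((440,195),.016),((490,137),.016))]
print('block side',np.round(B,3).tolist())
E
```

```text
[0.47771683 0.00412579 0.12555922 0.2152711 ] [ 7.19401317 12.33412568]
[[0.5, -0.6], [-0.1, 0.0], [-0.8, 0.9], [-1.6, 0.3], [-1.8, 1.2], [-2.5, 0.1], [-2.5, 0.1], [-0.3, -0.7], [1.7, 0.7], [-1.0, -8.3]]
handle [[0.50582352 0.08427654 0.04522511]]
post [ 0.42051434 -0.27365484  0.05310281]
block scene [[0.397, -0.237, 0.016], [0.441, -0.326, 0.016], [0.467, -0.266, 0.016], [0.371, -0.293, -0.0], [0.442, -0.325, 0.0]]
block side [[0.462, -0.243, 0.016], [0.393, -0.219, 0.016], [0.37, -0.277, 0.016]]
```

Call:
play_rows(rows=[[[0,-0.02,0.05,0,0],[0,-0.05,0.11,0,-0.03],[0,-0.08,0.17,0,-0.05],[0,-0.11,0.23,0,-0.084],[0,-0.14,0.29,0,-0.084],[0,-0.16,0.338,0,-0.084],[0,-0.16,0.338,0,-0.084],[0,-0.16,0.338,0,-0.084]]])

```text
time_s: 0.82
tcp_pos: [0.5053, 0.0806, 0.1938]
eef_rot: [-179.9, 0.0, -82.7]
contact_force: [-0.5, -0.2, 0.2]
gripper_width: 0.0878
gripper_force: 0.0
```

Run:
```python
from h import *
import pickle
i=r.camera_info('wrist'); im=snap('wrist','pics/w1.png'); pickle.dump(i,open('w1.pkl','wb'))
cv2.imwrite('pics/w1b.png',cv2.resize(im[:,:,::-1],(800,600),interpolation=cv2.INTER_CUBIC))
s=r.get_state(); print(s['tcp_pos'],s['eef_rot'],s['time_s'])
```

```text
[0.5060804  0.08034336 0.1935377 ] [-1.79940741e+02  1.74958551e-02 -8.27092205e+01] 0.8667
```

View pics/w1b.png

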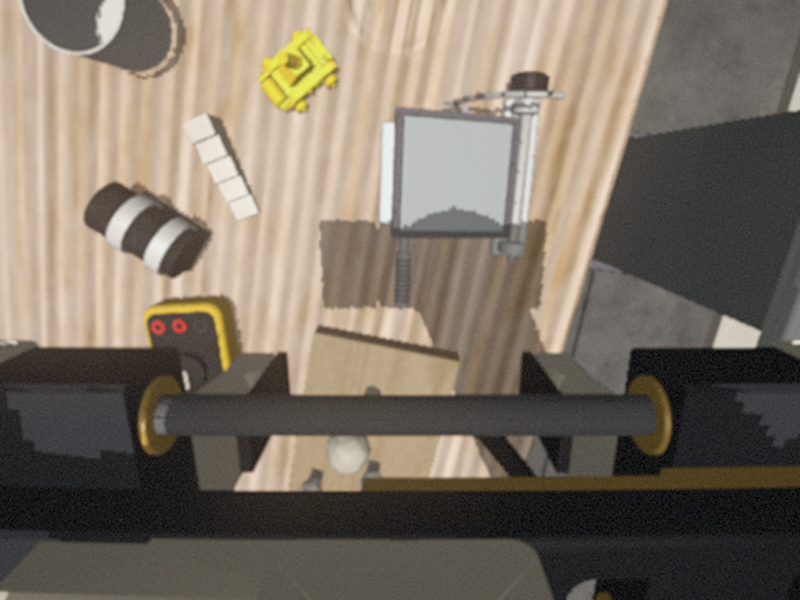

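The wrist picture shows the plate with corners at (397,108), (520,118), (513,237) and (393,235). The handle axis runs from (403,250) to its tip at (402,305), and the knob is at (529,82). A chopping board with knobbed parts lies to +y of the handle, so I'll keep clear of it. Next I refit with this view.

Run:
```python
from m import *
import pickle
i=pickle.load(open('w1.pkl','rb'))
L=np.array([[.1,.045,.0035],[.1,-.045,.0035],[.006,-.045,.0035],[.006,.045,.0035],[.09,.097,0]])
S=np.array([[215,128],[298,183],[183,250],[110,190],[172,98]])/5+[195,160]
D=np.array([[135,448],[122,330],[330,368],[338,475]])/[8,7.5]+[235,145]
W=np.array([[393,235],[397,108],[520,118],[513,237],[402,305]])*.64
f=lambda p:np.r_[(proj('scene',stand(p,L))-S).ravel(),(proj('side',stand(p,L[:4]))-D).ravel()*.5,2*(proj('wrist',stand(p,L),i)-W).ravel()]
o=least_squares(f,[.47,.04,0,.2],loss='soft_l1'); p=o.x
print(p,np.degrees(p[2:])); print(f(p).reshape(-1,2).round(1).tolist())
print('handle',stand(p,[[.09,.076,0],[.09,.055,0],[.09,.097,0]]))
print(onz('wrist',np.array([402,305])*.64,.045,i),onz('wrist',np.array([403,250])*.64,.045,i))
np.save('p.npy',p)
```

```text
[0.47527345 0.00263683 0.09325029 0.23253297] [ 5.34284794 13.32315783]
[[0.5, -0.6], [-0.7, 0.3], [-1.9, 1.2], [-2.0, 0.3], [-1.3, 1.1], [-1.0, -0.4], [-0.6, -0.4], [0.5, -0.4], [1.0, 0.4], [-0.3, 4.4], [-0.8, -0.7], [1.6, -1.6], [-4.0, 2.5], [0.7, -0.5]]
handle [[0.50561116 0.08180569 0.04673988]
 [0.50756658 0.06089693 0.04673988]
 [0.50365574 0.10271445 0.04673988]]
[0.50400544 0.10355781 0.045     ] [0.50869684 0.06046462 0.045     ]
```

Call:
play_rows(rows=[[[0,-0.002,0,0.06,0.015],[0,-0.002,0,0.13,0.015],[0,-0.002,0,0.2,0.015],[0,-0.002,0,0.26,0.015],[0,-0.002,0,0.3,0.015],[0,-0.002,0,0.32,0.015],[0,-0.002,0,0.332,0.015],[0,-0.002,0,0.332,0.015]]])

```text
time_s: 1.53
tcp_pos: [0.506, 0.0805, 0.0261]
eef_rot: [179.9, -0.1, -84.1]
contact_force: [-0.0, 0.4, 0.2]
gripper_width: 0.0873
gripper_force: 0.0
```

Call:
play_rows(rows=[[[0.5,0,0,0,0],[0.7,0,0,0,0],[0.8,0,0,0,0],[1,0,0,0,0],[1,0,0,0,0],[1,0,0,0,0],[1,0,0,0,0],[1,0,0,0,0]]], squeeze=25)

```text
time_s: 2.2
tcp_pos: [0.5059, 0.081, 0.0272]
eef_rot: [-180.0, 0.0, -84.1]
contact_force: [0.1, 0.4, -0.7]
gripper_width: 0.04
gripper_force: 0.0
```

Call:
play_rows(rows=[[[1,0,0,0,0],[1,0,0,0,0],[1,0,0,0,0],[1,0,0,0,0],[1,0,0,0,0],[1,0,0,0,0],[1,0,0,0,0],[1,0,0,0,0]]])

```text
time_s: 2.87
tcp_pos: [0.5058, 0.081, 0.027]
eef_rot: [180.0, 0.0, -84.1]
contact_force: [0.7, 0.7, -0.0]
gripper_width: 0.0006
gripper_force: 0.0
```

The fingers closed on nothing, so I look from the side and wrist cameras.

Run:
```python
from m import *
import pickle
i=r.camera_info('wrist'); w=snap('wrist','pics/w2.png'); a=snap('scene','pics/s2.png');b=snap('side','pics/d2.png')
pickle.dump(i,open('w2.pkl','wb'))
ca=cv2.resize(a[150:230,200:300],(400,320),interpolation=cv2.INTER_CUBIC)
cb=cv2.resize(b[160:240,220:320],(400,320),interpolation=cv2.INTER_CUBIC)
cw=cv2.resize(w[60:384,100:450],(300,278))
o=np.zeros((600,800,3),np.uint8); o[:320,:400]=ca;o[:320,400:]=cb;o[322:,:300]=cw
cv2.imwrite('pics/comp2.png',o[:,:,::-1])
P=stand(np.load('p.npy'),[[.09,.055,0],[.09,.097,0]])
print((proj('scene',P)-[200,150])*4,(proj('side',P)-[220,160])*4+[400,0])
```

```text
[[138.67311161 143.76026809]
 [112.2510428  122.90936428]] [[531.26643284 188.64452933]
 [532.96033826 220.41948368]]
```

View pics/comp2.png

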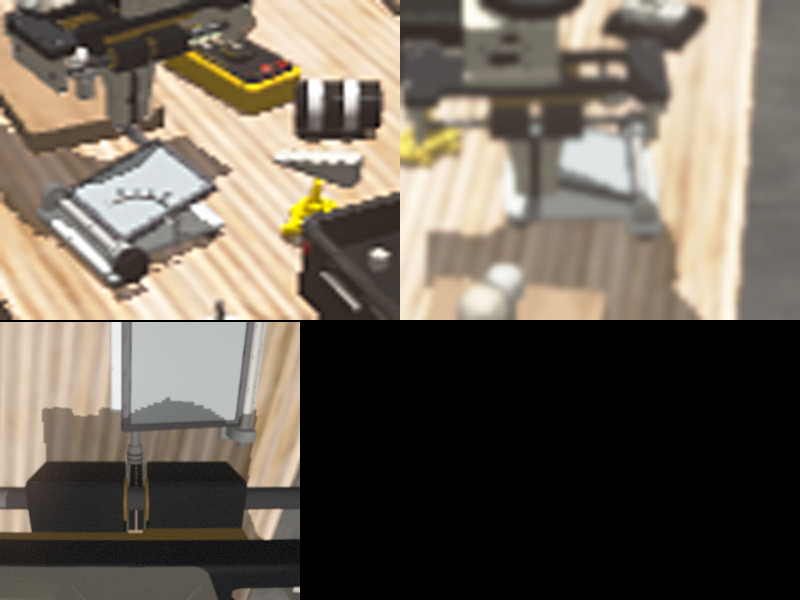

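Run:
```python
from m import *
import pickle
i=pickle.load(open('w2.pkl','rb'))
a=cv2.imread('pics/s2.png'); w=cv2.imread('pics/w2.png')
ca=cv2.resize(a[160:220,200:250],(400,480),interpolation=cv2.INTER_CUBIC)
cw=cv2.resize(w[140:320,180:330],(400,480),interpolation=cv2.INTER_CUBIC)
cv2.imwrite('pics/comp3.png',np.hstack([ca,cw]))
P=np.r_[stand(np.load('p.npy'),[[.09,.055,0],[.09,.097,0]]),[r.get_state()['tcp_pos']]]; P=np.r_[P,P[2:]+[0,0,.019]]
print((proj('scene',P)-[200,160])*8,(proj('wrist',P,i)-[180,140])*2.667+[400,0])
s=r.get_state(); print(s['gripper_width'],s['gripper_force'],s['tcp_pos'],s['contact_force'])
```

```text
[[277.34622321 207.52053618]
 [224.50208561 165.81872857]
 [252.21329345 227.15396271]
 [252.01048392 188.60166505]] [[610.5424476  165.32482491]
 [608.90584735 326.79272346]
 [609.18831105 216.16701917]
 [609.12247728 244.23207003]]
0.0002680335715474369 0.0 [0.50583609 0.08098306 0.02705152] [ 0.74758255  0.463356   -0.1273382 ]
```

View pics/comp3.png

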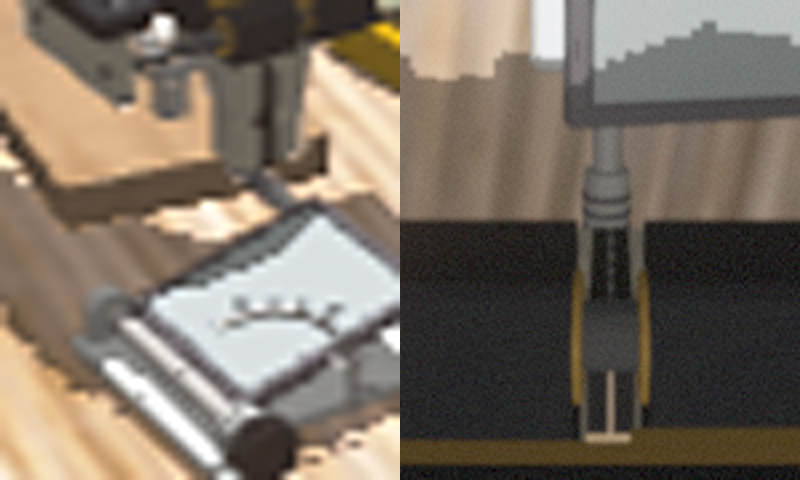

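Run:
```python
from m import *
a=cv2.imread('pics/s2.png').astype(int); b=cv2.imread('pics/scene0.png').astype(int)
d=abs(a-b).sum(2)
print('scene rows 176..194, cols 222..242'); 
for y in range(176,196): print(y,d[y,222:243])
a=cv2.imread('pics/d2.png').astype(int); b=cv2.imread('pics/side0.png').astype(int)
d=abs(a-b).sum(2)
print('side'); 
for y in range(200,224): print(y,d[y,240:270])
t=r.get_state()['tcp_pos']; print(proj('scene',t),proj('side',t))
```

```text
scene rows 176..194, cols 222..242
176 [  2   2   3  12 132 238 233 210 201 200 269 376 299 230 236  86  12  12
   8 233 312]
177 [  0   1   4  10 131 232 229 224 220 214 283 397 326 257 157  40  34  10
  30 237 304]
178 [  2   1   1   7 137 237 233 237 241 130 143 204  62  32  52 187  96   9
  27 254 301]
179 [  3   1   1   2   1  58 184  74 113  21  29  81  20  56 223 130   4  11
  27 281 304]
180 [  1   1   2   3   2   5  18  25  42 187 164  91  27   2  17   3   6  10
  32 295 313]
181 [  4   3   6   4   1   4  55  29 104 104 354  63  95   0   2   7  15  22
  45 273 318]
182 [  3   5   6   6   5   7   5 131  58  68 177 236 115  17   9  25  33 233
 301 298 308]
183 [  4   3   6   8   6  11   8   3  11  23  84 185 310 205 190 333 323 323
 317 293 294]
184 [  9  11  16  21  29  29  31  37 246 276  97 129 103 322  96 288 197  95
 275 321 302]
185 [ 30  29  41 288 333 297 267 290 318 319 261 104  19 174 239 168  98 141
  24  25  14]
186 [317 307 314 325 316 317 281 266 296 310 313 307 123 121 134 131 299 251
  56   1   4]
187 [310 306 305 314 316 318 312 275 280 314 297 163  39 143 283
[... 3137 characters left out ...]
 210]
219 [229 243 266 279 272 270 286 293 292 284 273 280 259 156  79 186 260 278
 281 278 275 273 270 271 273 275 265 267 283 287]
220 [273 282 285 279 271 274 291 294 292 281 277 288 264 158  64 150 255 290
 298 297 290 290 287 289 288 282 270 280 298 296]
221 [277 283 283 271 264 277 289 295 287 275 279 279 229 109  26  86 230 289
 298 294 290 289 289 289 289 283 270 282 298 296]
222 [282 285 282 269 262 280 291 293 287 272 281 270 180  54   6  66 222 288
 296 292 287 285 288 288 285 278 270 288 297 295]
223 [287 290 280 262 269 283 293 293 282 267 284 274 187  54   3  66 221 286
 291 289 286 286 286 288 285 279 276 293 298 296]
[[231.52666168 188.39424534]] [[252.98216013 216.22409276]]
```

Run:
```python
from m import *
import pickle
i=pickle.load(open('w1.pkl','rb')); j=pickle.load(open('w2.pkl','rb'))
print(np.round(j['pose'],3)[:3,3])
L=np.array([[.1,.045,.0035],[.1,-.045,.0035],[.006,-.045,.0035],[.006,.045,.0035],[.09,.097,0]])
S=np.array([[215,128],[298,183],[183,250],[110,190],[172,98]])/5+[195,160]
W=np.array([[393,235],[397,108],[520,118],[513,237],[402,305]])*.64
W2=np.array([[243,185.7],[380,180]])
for a in (.15,.2,.25,.3,.35,.4):
  g=lambda q:[q[0],q[1],q[2],a]
  f=lambda q:np.r_[(proj('scene',stand(g(q),L))-S).ravel(),(proj('wrist',stand(g(q),L),i)-W).ravel(),(proj('wrist',stand(g(q),L[[0,3]]),j)-W2).ravel()]
  o=least_squares(f,[.47,.0,0]); print(a,o.cost,o.x,o.fun.reshape(-1,2)[:].round(1).tolist(), stand(g(o.x),[[.09,.076,0]]))
```

```text
[0.513 0.008 0.219]
0.15 24.622695690459974 [0.47506144 0.0023498  0.09876253] [[0.9, 1.4], [-0.3, 2.3], [-1.8, 1.4], [-1.9, 0.5], [-1.2, 2.9], [-1.1, 1.3], [-2.0, 0.7], [0.4, -1.3], [-2.0, 0.8], [-0.1, -1.9], [-0.4, -0.3], [2.0, 1.0]] [[0.50636708 0.08182388 0.03944943]]
0.2 16.366704808005284 [0.47551427 0.00193113 0.0937879 ] [[0.9, 0.2], [-0.3, 1.2], [-1.7, 1.3], [-1.8, 0.5], [-1.0, 1.9], [-0.9, 1.2], [-1.3, -0.6], [0.5, -1.5], [-2.2, 0.6], [-0.2, -1.4], [-0.2, 0.5], [1.6, 0.7]] [[0.50643492 0.08117512 0.04388024]]
0.25 15.270660774465327 [0.47612145 0.00151351 0.0887108 ] [[0.9, -0.9], [-0.4, 0.1], [-1.7, 1.3], [-1.6, 0.4], [-0.9, 0.8], [-0.6, 1.1], [-0.4, -2.0], [0.5, -1.8], [-2.6, 0.4], [-0.3, -1.0], [0.2, 1.3], [1.0, 0.4]] [[0.5064441  0.08051056 0.04826636]]
0.3 22.501138658564763 [0.47688881 0.00109628 0.08355034] [[0.9, -2.0], [-0.5, -1.0], [-1.5, 1.2], [-1.4, 0.3], [-0.8, -0.2], [-0.2, 1.1], [0.5, -3.4], [0.3, -2.0], [-3.1, 0.2], [-0.3, -0.6], [0.7, 2.1], [0.1, 0.1]] [[0.50640114 0.07983384 0.05259682]]
0.35 39.623183921789156 [0.47782166 0.00067878 0.07832362] [[0.8, -3.1], [-0.7, -2.0], [-1.4, 1.2], [-1.1, 0.2], [-0.8, -1.2], [0.3, 1.0], [1.5, -4.8], [0.1, -2.3], [-3.8, -0.0], [-0.2, -0.1], [1.5, 3.0], [-1.0, -0.2]] [[0.5063128  0.07914859 0.0568608 ]]
0.4 68.61043018952053 [4.78924694e-01 2.60397180e-04 7.30453966e-02] [[0.8, -4.1], [-0.8, -3.1], [-1.2, 1.1], [-0.8, 0.1], [-0.7, -2.2], [0.9, 0.9], [2.6, -6.2], [-0.3, -2.6], [-4.6, -0.2], [-0.2, 0.3], [2.4, 3.8], [-2.3, -0.6]] [[0.50618595 0.07845846 0.06104765]]
```

Call:
play_rows(rows=[[[1,0,0.001,-0.004,0],[1,0,0.002,-0.008,0],[1,0,0.003,-0.012,0],[1,0,0.003,-0.014,0],[1,0,0.004,-0.016,0],[1,0,0.004,-0.016,0],[1,0,0.004,-0.016,0],[1,0,0.004,-0.016,0]]], squeeze=30)

```text
time_s: 3.68
tcp_pos: [0.5038, 0.0807, 0.035]
eef_rot: [180.0, -0.0, -84.1]
contact_force: [-0.8, -0.1, 0.1]
gripper_width: 0.0004
gripper_force: 0.0
```

Run:
```python
from m import *
i=r.camera_info('wrist'); a=snap('wrist','pics/w3.png'); b=snap('scene','pics/s3.png')
s=r.get_state(); print(s['gripper_width'],s['gripper_force'],s['tcp_pos'],s['contact_force'])
w=cv2.imread('pics/w2.png').astype(int); print('lefthalf diff plate',abs(a[:,:,::-1].astype(int)-w)[60:190,230:390].sum(2).mean())
q=cv2.imread('pics/s2.png').astype(int); d=abs(b[:,:,::-1].astype(int)-q).sum(2)[175:215,215:262]; print(d.mean(),(d>60).sum())
cw=cv2.resize(a[120:330,150:400],(750,600),interpolation=cv2.INTER_CUBIC)
cv2.imwrite('pics/w3b.png',np.clip(cw[:,:,::-1]*1.8,0,255))
t=s['tcp_pos']
for k in [(0,-.0095,0),(0,-.0095,.013),(0,-.0095,.019),(0,-.0095,.04),(0,.0095,.0)]: print(k,((proj('wrist',np.array(t)+k,i)-[150,120])*[3,2.857]).round())
```

```text
0.00022054689365200367 0.0 [0.50383732 0.08074104 0.03498358] [ 0.0079144  -0.34333297 -0.34233208]
lefthalf diff plate 41.79552884615384
6.479787234042553 44
(0, -0.0095, 0) [[329. 252.]]
(0, -0.0095, 0.013) [[330. 270.]]
(0, -0.0095, 0.019) [[330. 279.]]
(0, -0.0095, 0.04) [[330. 316.]]
(0, 0.0095, 0.0) [[321. 324.]][ WARN:0@2.801] global loadsave.cpp:1063 imwrite_ Unsupported depth image for selected encoder is fallbacked to CV_8U.
```

View pics/w3b.png

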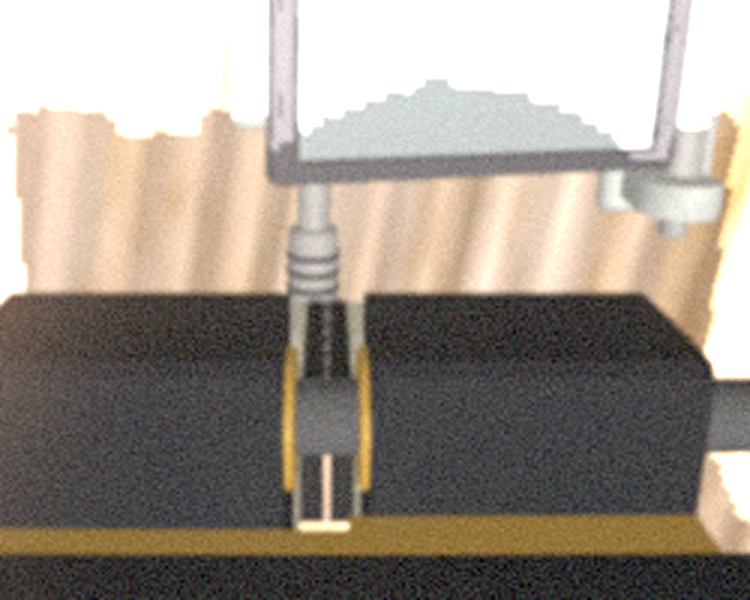

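Run:
```python
from m import *
print(r.grip_depth, [x for x in dir(r) if x[0]!='_'])
print(tri([('scene',(231.5,179.5)),('side',(254,208.5))]))
for z in (.027,.037,.047,.052,.057): print(z,proj('scene',[.506,.081,z]),proj('side',[.506,.081,z]))
s=r.get_state(); print(s['joints'],s['tcp_pos'])
```

```text
0.0188 ['Unreachable', 'camera_info', 'capture', 'close_job', 'get_state', 'grip_depth']
[0.50482806 0.08404787 0.05930739]
0.027 [[231.56731368 188.39373275]] [[252.92820339 216.23920039]]
0.037 [[231.55413184 185.86556804]] [[252.92120487 213.55955831]]
0.047 [[231.54091202 183.31964939]] [[252.91416364 210.8596725 ]]
0.052 [[231.53428797 182.0399837 ]] [[252.91062696 209.50209516]]
0.057 [[231.52765456 180.755821  ]] [[252.90707955 208.1394053 ]]
[ 3.11825926e+01  1.46164755e+01 -3.15469521e+01 -1.06659809e-03
 -4.38438223e+01 -2.52562504e+01] [0.50383732 0.08074104 0.03498358]
```

Run:
```python
from m import *
P=[[.675+s*.05,0,.1925+z] for z in (0,.03) for s in (-1,1)]
print(proj('scene',P)); print(proj('side',P))
a=cv2.imread('pics/scene0.png'); ca=cv2.resize(a[85:145,250:320],(700,600),interpolation=cv2.INTER_CUBIC)
cv2.imwrite('pics/c4.png',ca); print((proj('scene',P)-[250,85])*10)
```

```text
[[276.09370966 146.56690694]
 [301.86557778 140.71706097]
 [276.54774628 137.93036086]
 [302.58016916 132.28387457]]
[[215.20836048 154.6649877 ]
 [182.64207207 153.85173444]
 [214.79194939 145.83531675]
 [181.89228454 145.07266787]]
[[260.9370966  615.66906941]
 [518.65577785 557.17060971]
 [265.47746284 529.3036086 ]
 [525.80169158 472.83874569]]
```

View pics/c4.png

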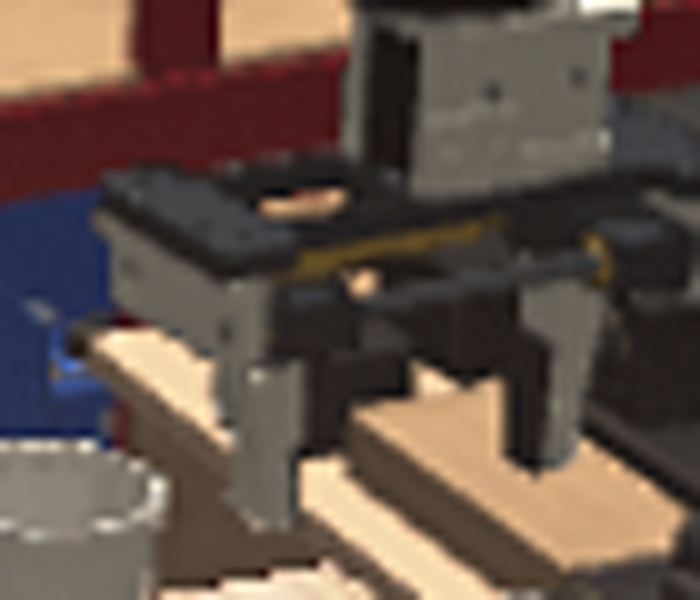

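The picture shows the real fingertips at (265,525) and (550,465). The reported TCP should appear about 90 px lower, so the real tips sit about 31 mm above it. Both fixed cameras agree with this for the closed fingers too: they had shut just above the bar. I'll correct for it by opening, going down about 36 mm, and gripping again.

Call:
play_rows(rows=[[[0,0,-0.004,0,0],[0,0,-0.004,0,0],[0,0,-0.004,0,0],[0,0,-0.004,0,0],[0,0,-0.004,0,0],[0,0,-0.004,0,0],[0,0,-0.004,0,0],[0,0,-0.004,0,0]]])

```text
time_s: 4.45
tcp_pos: [0.5058, 0.081, 0.0351]
eef_rot: [180.0, 0.0, -84.1]
contact_force: [0.6, 0.2, -0.6]
gripper_width: 0.0479
gripper_force: 0.0
```

Call:
play_rows(rows=[[[0,0,0,0.01,0],[0,0,0,0.02,0],[0,0,0,0.03,0],[0,0,0,0.04,0],[0,0,0,0.05,0],[0,0,0,0.06,0],[0,0,0,0.07,0],[0,0,0,0.072,0]]])

```text
time_s: 5.12
tcp_pos: [0.5053, 0.0807, -0.002]
eef_rot: [179.9, -0.0, -84.1]
contact_force: [0.8, -0.8, -0.4]
gripper_width: 0.0878
gripper_force: 0.0
```

Call:
play_rows(rows=[[[1,0,0,0,0],[1,0,0,0,0],[1,0,0,0,0],[1,0,0,0,0],[1,0,0,0,0],[1,0,0,0,0],[1,0,0,0,0],[1,0,0,0,0]]], squeeze=25)

```text
time_s: 5.78
tcp_pos: [0.5059, 0.081, -0.0009]
eef_rot: [-180.0, 0.0, -84.1]
contact_force: [-0.0, 0.1, -0.1]
gripper_width: 0.0396
gripper_force: 0.0
```

Call:
play_rows(rows=[[[1,0,0,0,0],[1,0,0,0,0],[1,0,0,0,0],[1,0,0,0,0],[1,0,0,0,0],[1,0,0,0,0],[1,0,0,0,0],[1,0,0,0,0]]])

```text
time_s: 6.45
tcp_pos: [0.507, 0.0812, -0.0006]
eef_rot: [-179.9, 0.0, -84.1]
contact_force: [5.9, -0.8, -2.0]
gripper_width: 0.0104
gripper_force: 25.0
```

Call:
play_rows(rows=[[[1,0,0.002,-0.0066,0],[1,0,0.004,-0.0136,0],[1,0,0.006,-0.0204,0],[1,0,0.009,-0.027,0],[1,0,0.0116,-0.0336,0],[1,0,0.015,-0.04,0],[1,0,0.018,-0.0464,0],[1,0,0.022,-0.0526,0]]])

```text
time_s: 7.12
tcp_pos: [0.4958, 0.0802, 0.0256]
eef_rot: [-179.9, 0.0, -84.1]
contact_force: [5.5, -0.4, -4.0]
gripper_width: 0.0103
gripper_force: 25.0
```

Call:
play_rows(rows=[[[1,0,0.004,-0.006,0],[1,0,0.008,-0.012,0],[1,0,0.0124,-0.018,0],[1,0,0.017,-0.0234,0],[1,0,0.0216,-0.0286,0],[1,0,0.0262,-0.0332,0],[1,0,0.0262,-0.0332,0],[1,0,0.0262,-0.0332,0]]])

```text
time_s: 7.78
tcp_pos: [0.4827, 0.079, 0.0427]
eef_rot: [-179.9, 0.0, -84.0]
contact_force: [3.0, 1.0, 5.2]
gripper_width: 0.0101
gripper_force: 25.0
```

Run:
```python
from m import *
import pickle
i=r.camera_info('wrist'); snap('wrist','pics/w5.png'); pickle.dump(i,open('w5.pkl','wb')); snap('scene','pics/s5.png'); snap('side','pics/d5.png')
s=r.get_state(); print(s['gripper_width'],s['tcp_pos'],s['contact_force'])
```

```text
0.010060208523076054 [0.48288462 0.0790534  0.04254485] [3.96243917 1.67044027 5.16817275]
```

Chord geometry from the measured motion gives a swing of 13.4° to about 45.3°. Next I release and lift off.

Call:
play_rows(rows=[[[0,0,0,0,0],[0,0,0,0,0],[0,0,0,0,0],[0,0,0,0,0],[0,0,0,0,0],[0,0,0,0,0],[0,0,0,0,0],[0,0,0,0,0]]])

```text
time_s: 8.6
tcp_pos: [0.4817, 0.0784, 0.0419]
eef_rot: [180.0, -0.0, -84.1]
contact_force: [0.0, -0.7, 0.4]
gripper_width: 0.0576
gripper_force: 0.0
```

Call:
play_rows(rows=[[[0,0,0,0,0],[0,0,0,0,0],[0,0,0,-0.04,0],[0,0,0,-0.1,0],[0,0,0,-0.16,0],[0,0,0,-0.22,0],[0,0,0,-0.25,0],[0,0,0,-0.25,0]]])

```text
time_s: 9.27
tcp_pos: [0.4841, 0.0794, 0.171]
eef_rot: [-179.6, 0.1, -84.0]
contact_force: [0.8, 0.4, 0.6]
gripper_width: 0.0873
gripper_force: 0.0
```

Run:
```python
from m import *
import pickle
s=r.get_state(); print(s['gripper_width'],s['tcp_pos'],s['eef_rot'],s['contact_force'])
i=r.camera_info('wrist'); w=snap('wrist','pics/w6.png'); pickle.dump(i,open('w6.pkl','wb')); a=snap('scene','pics/s6.png')
p=np.load('p.npy'); 
L=np.array([[.1,.045,.0035],[.1,-.045,.0035],[.006,-.045,.0035],[.006,.045,.0035],[.09,.097,0]])
# silhouette check: print projected corners at 45
g=cv2.cvtColor(a,cv2.COLOR_RGB2GRAY)
for ang in (42,45,48):
    q=p.copy(); q[3]=np.radians(ang); print(ang,proj('scene',stand(q,L)).round(1).tolist(),proj('wrist',stand(q,L),i).round(1).tolist())
q[3]=np.radians(45); c=proj('scene',stand(q,L)).mean(0).astype(int)
c=np.array([232,190]); A=cv2.resize(a[150:225,195:275],(480,450),interpolation=cv2.INTER_CUBIC)
cv2.imwrite('pics/s6c.png',A[:,:,::-1])
```

```text
0.08728403074337815 [0.48407767 0.07937729 0.17102673] [-1.79624154e+02  1.17753918e-01 -8.40342551e+01] [0.75251458 0.39820909 0.56576662]
42 [[232.3, 175.7], [247.7, 187.4], [228.9, 211.0], [214.3, 198.1], [222.7, 172.1]] [[252.8, 161.0], [253.4, 56.3], [320.6, 68.3], [315.5, 153.0], [257.9, 210.8]]
45 [[231.3, 175.0], [246.8, 186.8], [228.8, 211.0], [214.2, 198.1], [221.9, 171.5]] [[256.8, 161.7], [257.7, 55.5], [320.9, 68.3], [315.8, 153.0], [261.1, 211.9]]
48 [[230.3, 174.3], [245.7, 186.1], [228.7, 211.0], [214.1, 198.1], [221.0, 170.9]] [[261.1, 162.4], [262.4, 54.7], [321.3, 68.3], [316.1, 153.0], [264.6, 213.0]]
```

Run:
```python
from m import *
g=cv2.cvtColor(cv2.imread('pics/w6.png'),cv2.COLOR_BGR2GRAY)
print(g[80:140:12,244:272]); print(g[80:140:12,306:328])
g1=cv2.cvtColor(cv2.imread('pics/w1.png'),cv2.COLOR_BGR2GRAY)  # same edges originally: 397*.64=254
print(g1[90:140:12,244:262]); print(g[196:215:4,248:275])
```

```text
[[238 240 237 238 239 238 239 240 231 187 135 125 128 122 122 120 115 111
  134 155 169 166 167 166 166 163 166 164]
 [240 239 240 238 239 239 240 240 229 183 126 124 132 132 130 127 111 115
  139 161 166 168 167 166 168 166 168 167]
 [239 239 238 239 240 239 240 240 229 185 129 134 134 135 130 124 116 122
  146 164 168 167 170 163 167 167 168 164]
 [240 237 240 239 239 241 240 236 213 162 123 127 127 132 132 126 114 131
  162 170 168 166 167 163 169 163 166 166]
 [238 240 239 239 238 239 241 229 199 147 122 130 130 129 130 117 111 128
  157 167 166 166 169 168 164 166 164 167]]
[[162 164 164 162 164 162 164 166 162 156 137 122 115 133 168 191 191 185
  204 227 233 229]
 [163 163 165 165 162 162 165 167 162 151 129 116 128 165 191 193 182 193
  217 230 230 218]
 [164 162 165 161 164 165 167 163 150 129 118 128 169 199 198 182 190 214
  229 231 216 196]
 [166 165 166 163 162 166 162 153 131 117 122 161 198 198 186 189 208 231
  233 223 194 170]
 [163 164 161 163 165 160 157 134 115 109 132 170 191 180 181 209 228 233
  224 200 170 167]]
[[208 227 237 237 235 238 237 227 181 130 127 12
[... 193 characters left out ...]
8 238 233 208 155 120 122 126 119 138 180 191 194 192 193]
 [233 237 237 238 239 230 191 129 117 126 121 128 159 185 194 194 189 191]]
[[129 125 128 116 112 104 101  84  83  89 100 104 107 107 107  97  94  84
   93  96 101 104 105 110 120 128 130]
 [143 141 132 122 118 115 106  90  82  86  95  96 100 103 101  95  87  84
   87 100 102 103 108 114 126 125 133]
 [207 201 186 177 175 170 155 115  90  93  97  99 100 100  94  88  93  98
  128 157 162 163 153 135 126 135 134]
 [200 192 179 171 171 170 154 117  88  89  90  92  97  98  95  86  81 107
  141 168 177 186 197 206 204 189 156]
 [191 179 171 171 171 175 175 163 150 143 139 137 133 134 131 134 136 146
  160 173 183 195 203 211 217 218 206]]
```

Call:
play_rows(rows=[[[0,0.05,0,0,0],[0,0.12,0,0,0],[0,0.19,0,0,0],[0,0.26,0,0,0],[0,0.33,0,0,0],[0,0.4,0,0,0],[0,0.45,0,0,0],[0,0.45,0,0,0]]])

```text
time_s: 10.03
tcp_pos: [0.5041, -0.1488, 0.165]
eef_rot: [179.8, -0.0, -84.3]
contact_force: [0.0, 0.3, 0.2]
gripper_width: 0.0874
gripper_force: 0.0
```

Call:
play_rows(rows=[[[0,0.03,0.03,0.02,0.05],[0,0.06,0.055,0.05,0.12],[0,0.09,0.08,0.08,0.19],[0,0.12,0.11,0.11,0.26],[0,0.15,0.135,0.13,0.32],[0,0.183,0.159,0.15,0.334],[0,0.183,0.159,0.15,0.334],[0,0.183,0.159,0.15,0.334]]])

```text
time_s: 10.7
tcp_pos: [0.4338, -0.2447, 0.0903]
eef_rot: [179.8, -0.0, -112.9]
contact_force: [1.1, -0.4, 0.1]
gripper_width: 0.0873
gripper_force: 0.0
```

Run:
```python
from m import *
import pickle
s=r.get_state(); print(s['tcp_pos'],s['eef_rot'])
i=r.camera_info('wrist'); w=snap('wrist','pics/w7.png'); pickle.dump(i,open('w7.pkl','wb'))
P=[.419,-.28,.02]; c=proj('wrist',P,i)[0]; print(c)
x0=int(np.clip(c[0]-100,0,312)); y0=int(np.clip(c[1]-75,0,234)); print(x0,y0)
cv2.imwrite('pics/w7c.png',cv2.resize(w[y0:y0+150,x0:x0+200],(800,600),interpolation=cv2.INTER_CUBIC)[:,:,::-1])
```

```text
[ 0.43382127 -0.24467627  0.09032842] [ 1.79808771e+02 -3.94025062e-02 -1.12858436e+02]
[258.67595352 153.68434077]
158 78
```

View pics/w7c.png

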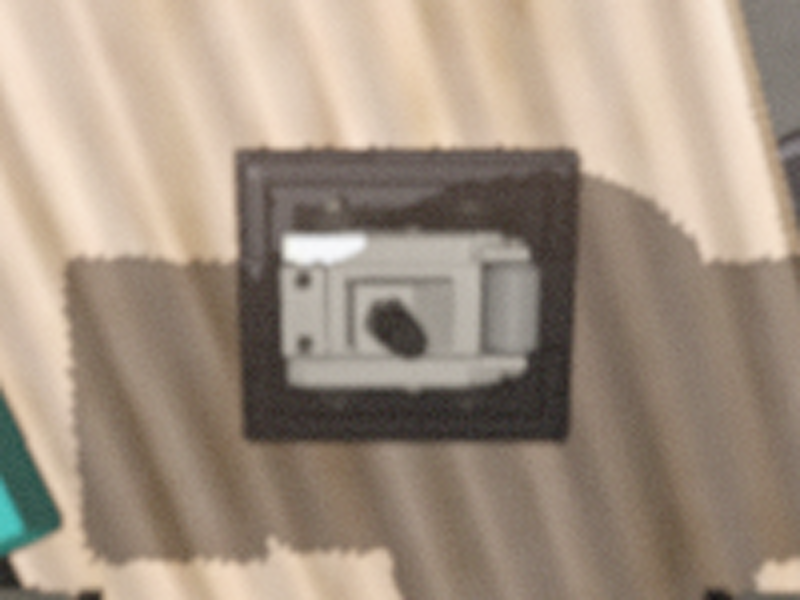

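The picture shows the block outline with corners at (238,150), (580,150), (568,440) and (246,440). The probe lies along the image's horizontal, with its roller (+y end) at the right at (512,305). The pale body spans columns 283–540 and rows 233–390. The grip therefore needs a 90° turn of the tool.

Run:
```python
from m import *
import pickle
i=pickle.load(open('w7.pkl','rb')); U=lambda c:np.array(c)/4+[158,78]
C=U([[238,150],[580,150],[568,440],[246,440]]); B=np.array([[-35,-40],[-35,40],[35,40],[35,-40]])/1000
def W(q,l,z):
    c,s=np.cos(q[2]),np.sin(q[2]); l=np.atleast_2d(l); return np.c_[q[0]+c*l[:,0]-s*l[:,1],q[1]+s*l[:,0]+c*l[:,1],np.full(len(l),z)]
o=least_squares(lambda q:(proj('wrist',W(q,B,.016),i)-C).ravel(),[.42,-.28,1.17]); q=o.x
print(q,np.degrees(q[2]),o.fun.round(1))
def loc(c,z):
    p=onz('wrist',U(c),z,i)[:2]-q[:2]; a=q[2]; return (np.array([[np.cos(a),np.sin(a)],[-np.sin(a),np.cos(a)]])@p*1000).round(1)
for c,z in (((283,311),.028),((540,305),.024),((411,233),.028),((411,390),.028),((345,310),.04),((460,310),.04),((400,275),.04),((400,355),.04)): print(c,loc(c,z))
print('yaw edge', loc((290,390),.028)-loc((500,388),.028))
print(r.get_state()['joints'], 'grip pt',W(q,[[0,-.005]],.0))
for n in('scene','side'): print(n,proj(n,W(q,B,.016)).round(1).tolist())
```

```text
[ 0.41787805 -0.27943825  1.16833914] 66.94090204835415 [-2.3 -1.7  2.1 -1.5  1.8  2.1 -1.6  1.9]
(283, 311) [  0.7 -27.6]
(540, 305) [-0.2 29.4]
(411, 233) [-16.2   0.5]
(411, 390) [18.4  0.6]
(345, 310) [ -1.2 -13.4]
(460, 310) [-1.2 10.7]
(400, 275) [-8.5 -1.9]
(400, 355) [ 8.4 -1.9]
yaw edge [  0.6 -47.1]
[-6.73099932e+00  9.49212316e+00 -2.91558450e+01 -1.23179494e-03
 -5.14586783e+01 -1.60599540e+01] grip pt [[ 0.42247856 -0.28139665  0.        ]]
scene [[279.4, 267.4], [249.4, 269.0], [246.8, 252.2], [275.3, 250.8]]
side [[277.1, 156.1], [296.8, 160.7], [289.4, 169.2], [269.2, 164.3]]
```

Call:
play_rows(rows=[[[0,0.02,-0.002,0,-0.06],[0,0.04,-0.004,0,-0.13],[0,0.06,-0.005,0,-0.2],[0,0.076,-0.006,0,-0.27],[0,0.076,-0.006,0,-0.34],[0,0.076,-0.006,0,-0.42],[0,0.076,-0.006,0,-0.49],[0,0.076,-0.006,0,-0.5585]]])

```text
time_s: 11.42
tcp_pos: [0.4243, -0.28, 0.0921]
eef_rot: [-180.0, -0.0, -64.4]
contact_force: [-0.5, 0.6, -0.8]
gripper_width: 0.0877
gripper_force: 0.0
```

Call:
play_rows(rows=[[[0,0,0,0,-0.07],[0,0,0,0,-0.15],[0,0,0,0,-0.23],[0,0,0,0,-0.31],[0,0,0,0,-0.38],[0,0,0,0,-0.44],[0,0,0,0,-0.486],[0,0,0,0,-0.486]]])

```text
time_s: 12.08
tcp_pos: [0.4243, -0.28, 0.0921]
eef_rot: [-180.0, -0.0, -22.7]
contact_force: [0.4, -0.6, -0.1]
gripper_width: 0.0877
gripper_force: 0.0
```

Call:
play_rows(rows=[[[0.3,0,0,0,0],[0.5,0,0,0,0],[0.5,0,0,0,0],[0.5,0,0,0,0],[0.5,0,0,0,0],[0.5,0,0,0,0],[0.5,0,0,0,0],[0.5,0,0,0,0]]])

```text
time_s: 12.75
tcp_pos: [0.4235, -0.2808, 0.092]
eef_rot: [180.0, -0.0, -23.0]
contact_force: [-0.5, 0.2, 0.3]
gripper_width: 0.045
gripper_force: 0.0
```

Run:
```python
from m import *
import pickle
s=r.get_state(); print(s['tcp_pos'],s['eef_rot'],s['gripper_width'])
i=r.camera_info('wrist'); w=snap('wrist','pics/w8.png'); pickle.dump(i,open('w8.pkl','wb')); snap('scene','pics/s8.png')
q=[.41788,-.27944]; a=np.radians(66.94)
c,sn=np.cos(a),np.sin(a)
def B(x,y,z): return [q[0]+c*x-sn*y,q[1]+sn*x+c*y,z]
print('proj corners z0',proj('wrist',[B(-.035,-.04,0),B(-.035,.04,0),B(.035,.04,0),B(.035,-.04,0)],i).round(1).tolist())
print('body',proj('wrist',[B(0,-.027,.028),B(0,.03,.028),B(-.017,0,.028),B(.017,0,.028)],i).round(1).tolist())
g=cv2.cvtColor(w,cv2.COLOR_RGB2GRAY); rr=int(proj('wrist',B(0,-.01,.02),i)[0,1]); print(rr,g[rr-12,190:330].tolist()); print(g[40:240,256].tolist())
```

```text
[ 0.42354489 -0.28078865  0.0919708 ] [ 1.79999574e+02 -9.44925669e-04 -2.30219842e+01] 0.0449792374779234
proj corners z0 [[294.2, 154.2], [291.7, 230.0], [225.5, 230.0], [223.0, 154.3]]
body [[258.6, 172.8], [258.6, 231.6], [277.0, 201.5], [240.2, 201.5]]
188 [119, 123, 123, 119, 122, 119, 123, 126, 126, 126, 122, 128, 123, 123, 121, 122, 126, 126, 126, 123, 122, 118, 122, 115, 116, 116, 116, 117, 117, 115, 111, 106, 89, 70, 54, 59, 63, 62, 66, 62, 57, 63, 64, 63, 64, 64, 57, 59, 64, 102, 142, 161, 169, 174, 178, 173, 150, 138, 136, 108, 93, 107, 144, 170, 178, 178, 178, 179, 177, 180, 178, 177, 173, 167, 125, 96, 93, 124, 149, 142, 152, 165, 171, 175, 177, 169, 123, 75, 53, 57, 58, 59, 64, 59, 61, 62, 55, 60, 64, 60, 61, 63, 58, 62, 82, 107, 110, 110, 120, 113, 123, 128, 122, 128, 130, 134, 136, 135, 135, 137, 137, 136, 134, 136, 137, 138, 136, 132, 131, 133, 133, 131, 129, 131, 129, 125, 125, 121, 120, 124]
[68, 71, 72, 66, 68, 64, 67, 63, 63, 63, 65, 66, 69, 64, 68, 64, 63, 46, 48, 48, 47, 52, 51, 73, 91, 105, 109, 109, 125, 144, 156, 153, 156, 154, 155, 160, 154, 155, 159, 156, 159, 156, 141, 106, 92, 135, 179, 190, 185, 186, 182, 180, 183, 185, 187, 197, 201, 204, 210, 212, 216, 219, 221, 220, 214, 207, 201, 195, 189, 182, 179, 176, 171, 178, 190, 198, 207, 214, 218, 219, 217, 218, 218, 213, 210, 208, 203, 197, 198, 197, 196, 194, 191, 195, 195, 197, 197, 198, 205, 209, 211, 211, 207, 197, 187, 173, 168, 168, 172, 174, 178, 180, 185, 176, 148, 103, 81, 95, 103, 101, 103, 100, 103, 100, 96, 82, 72, 70, 64, 65, 97, 145, 171, 181, 183, 178, 178, 177, 177, 177, 174, 169, 169, 176, 179, 175, 153, 115, 102, 110, 117, 120, 126, 150, 169, 160, 127, 97, 86, 71, 51, 41, 44, 49, 53, 47, 50, 53, 57, 56, 51, 56, 44, 56, 64, 97, 106, 113, 121, 130, 139, 149, 160, 165, 158, 151, 143, 132, 107, 72, 45, 50, 70, 96, 104, 102, 111, 98, 101, 106]
```

Call:
play_rows(rows=[[[0.5,0,0,0.04,0],[0.5,0,0,0.08,0],[0.5,0,0,0.12,0],[0.5,0,0,0.15,0],[0.5,0,0,0.165,0],[0.5,0,0,0.175,0],[0.5,0,0,0.183,0],[0.5,0,0,0.183,0]]])

```text
time_s: 13.52
tcp_pos: [0.4236, -0.2808, 0.0003]
eef_rot: [180.0, 0.0, -23.0]
contact_force: [0.1, 0.2, 0.2]
gripper_width: 0.0436
gripper_force: 0.0
```

Run:
```python
from m import *
s=r.get_state(); print(s['tcp_pos'],s['contact_force'],s['gripper_width'])
b=snap('scene','pics/s9.png'); a=cv2.imread('pics/s8.png')
g=cv2.cvtColor(b,cv2.COLOR_RGB2GRAY)
t=np.array(s['tcp_pos']); u=np.array([.39,.92,0])
for z in (.022,.027,.031,.036): print(z,proj('scene',[np.r_[t[:2],z]+u*.033,np.r_[t[:2],z]-u*.033]).round(1).tolist())
for n in range(-1,2):
  for sg in(1,-1):
    c=proj('scene',np.r_[t[:2],.03]+sg*u*.033)[0].round().astype(int)+[2*n,0]; print(sg,c,g[c[1]-8:c[1]+8,c[0]].tolist(),cv2.cvtColor(a,cv2.COLOR_BGR2GRAY)[c[1]-8:c[1]+8,c[0]].tolist())
```

```text
[ 4.23647387e-01 -2.80763618e-01  3.09775490e-04] [0.1434919  0.15718133 0.15543769] 0.04364449520880173
0.022 [[263.3, 249.9], [266.6, 265.6]]
0.027 [[263.4, 248.5], [266.7, 264.2]]
0.031 [[263.4, 247.4], [266.7, 263.0]]
0.036 [[263.5, 245.9], [266.8, 261.5]]
1 [261 248] [71, 69, 82, 72, 86, 41, 41, 38, 89, 107, 107, 83, 85, 98, 106, 105] [195, 195, 209, 231, 121, 125, 119, 115, 109, 109, 117, 142, 156, 157, 157, 129]
-1 [265 263] [105, 104, 103, 104, 103, 103, 104, 107, 122, 39, 44, 45, 44, 42, 46, 40] [116, 117, 115, 156, 157, 100, 124, 133, 121, 40, 46, 46, 45, 43, 45, 41]
1 [263 248] [71, 71, 63, 128, 80, 40, 41, 37, 88, 107, 105, 105, 105, 105, 105, 105] [218, 199, 191, 142, 103, 117, 70, 73, 46, 57, 59, 85, 85, 149, 129, 114]
-1 [267 263] [104, 102, 103, 104, 104, 104, 104, 112, 128, 40, 45, 43, 43, 43, 46, 39] [109, 116, 115, 155, 175, 108, 156, 146, 126, 41, 45, 44, 45, 44, 47, 40]
1 [265 248] [71, 71, 67, 82, 85, 41, 41, 36, 103, 106, 105, 105, 104, 104, 105, 105] [213, 228, 231, 216, 97, 100, 100, 100, 71, 75, 59, 59, 68, 101, 120, 116]
-1 [269 263] [104, 104, 103, 103, 104, 105, 106, 73, 87, 80, 46, 43, 41, 42, 45, 40] [107, 111, 137, 168, 180, 109, 125, 65, 88, 80, 46, 46, 45, 44, 48, 40]
```

Call:
play_rows(rows=[[[1,0,0,0,0],[1,0,0,0,0],[1,0,0,0,0],[1,0,0,0,0],[1,0,0,0,0],[1,0,0,0,0],[1,0,0,0,0],[1,0,0,0,0]]], squeeze=25)

```text
time_s: 14.23
tcp_pos: [0.4238, -0.2808, 0.0007]
eef_rot: [180.0, -0.0, -23.0]
contact_force: [-0.6, 0.4, 3.0]
gripper_width: 0.0145
gripper_force: 25.0
```

Call:
play_rows(rows=[[[1,0,0,0,0],[1,0,0,0,0],[1,0,0,0,0],[1,0,0,-0.004,0],[1,0,0,-0.01,0],[1,0,0,-0.02,0],[1,0,0,-0.03,0],[1,0,0,-0.03,0]]])

```text
time_s: 14.9
tcp_pos: [0.4242, -0.2809, 0.0166]
eef_rot: [-180.0, -0.1, -23.0]
contact_force: [0.1, 0.0, -1.4]
gripper_width: 0.0142
gripper_force: 25.0
```

Call:
play_rows(rows=[[[1,0,0,-0.04,0],[1,0,0,-0.08,0],[1,0,0,-0.12,0],[1,0,0,-0.16,0],[1,0,0,-0.2,0],[1,0,0,-0.24,0],[1,0,0,-0.27,0],[1,0,0,-0.27,0]]], squeeze=32)

```text
time_s: 15.57
tcp_pos: [0.4254, -0.2814, 0.1539]
eef_rot: [-180.0, -0.3, -23.0]
contact_force: [0.1, -0.4, -1.0]
gripper_width: 0.014
gripper_force: 32.0
```

Run:
```python
from m import *
import pickle
s=r.get_state(); t=np.array(s['tcp_pos']); print(t,s['eef_rot'],s['gripper_width'])
# refit stand at raised angle with fixed prior angle using w1 (0.2325) data is p; check vs w6 handle
p=np.load('p.npy').copy(); p[3]=np.radians(45)
mid=stand(p,[[.053,0,.0035]])[0]; print('mid',mid,'hinge',stand(p,[[0,0,0]]))
yw=np.degrees(s['eef_rot'][2]) if abs(s['eef_rot'][2])<4 else s['eef_rot'][2]
th=np.radians(s['eef_rot'][2]); xt=np.array([np.cos(th),np.sin(th)]); yt=np.array([np.sin(th),-np.cos(th)])
py=p[2]+np.pi; tgt=mid[:2]-.0055*np.array([np.cos(py),np.sin(py)]); d=tgt-t[:2]
print('tgt',tgt,'shares',d@xt/.5,d@yt/.5,'z',(t[2]-.1565)/.5,'turn',-(p[2]-th)/1.5)
snap('side','pics/d10.png'); snap('scene','pics/s10.png')
```

```text
[ 0.42540339 -0.28144994  0.15387187] [-179.98001541   -0.32729365  -22.97965079] 0.013964464304082554
mid [0.4603404  0.00124027 0.06595153] hinge [[ 0.42549069 -0.00201893  0.026     ]]
tgt [0.4658165 0.0017524] shares -0.14671460021544508 -0.5530117332158574 z -0.005256262626386232 turn -0.32954723679609504
```

Call:
play_rows(rows=[[[1,-0.008,-0.03,-0.005,0],[1,-0.02,-0.08,-0.01,-0.02],[1,-0.034,-0.13,-0.01,-0.06],[1,-0.048,-0.18,-0.01,-0.11],[1,-0.061,-0.23,-0.01,-0.17],[1,-0.074,-0.28,-0.01,-0.22],[1,-0.085,-0.32,-0.01,-0.26],[1,-0.095,-0.36,-0.01,-0.3]]])

```text
time_s: 16.33
tcp_pos: [0.4492, -0.0953, 0.154]
eef_rot: [-180.0, 0.1, 3.0]
contact_force: [0.5, -0.3, -1.1]
gripper_width: 0.014
gripper_force: 32.0
```

```bash
cat > tgt.py <<'E'
from m import *
import sys
s=r.get_state(); t=np.array(s['tcp_pos']); p=np.load('p.npy')
th=np.radians(s['eef_rot'][2]); xt=np.array([np.cos(th),np.sin(th)]); yt=np.array([np.sin(th),-np.cos(th)])
d=np.array([.4658,.0018])-t[:2]
print(t,s['eef_rot'],s['gripper_width'],s['contact_force'],'shares',d@xt/.5,d@yt/.5,'z',(t[2]-.1565)/.5,'turn',-(p[2]-th)/1.5)
E
python3 tgt.py
```

```text
[ 0.44917108 -0.09525835  0.15401567] [-1.79994562e+02  1.34557247e-01  2.96490146e+00] 0.014006331346324938 [ 0.46612007 -0.34904466 -1.0843028 ] shares 0.04325386243734269 -0.19213662837276926 z -0.00496866840835436 turn -0.02766866368712247
```

Call:
play_rows(rows=[[[1,0.008,-0.04,-0.002,-0.01],[1,0.016,-0.08,-0.004,-0.02],[1,0.025,-0.12,-0.005,-0.028],[1,0.034,-0.15,-0.005,-0.028],[1,0.04,-0.175,-0.005,-0.028],[1,0.043,-0.187,-0.005,-0.028],[1,0.043,-0.192,-0.005,-0.028],[1,0.043,-0.192,-0.005,-0.028]]])

```text
time_s: 17.0
tcp_pos: [0.4664, 0.0004, 0.1571]
eef_rot: [180.0, 0.1, 5.2]
contact_force: [0.4, -0.5, -0.9]
gripper_width: 0.0144
gripper_force: 32.0
```

Call:
play_rows(rows=[[[1,0,0,0,0],[1,0,0,0,0],[1,0,0,0,0],[1,0,0,0,0],[1,0,0,0,0],[1,0,0,0,0],[1,0,0,0,0],[1,0,0,0,0]]])

```text
time_s: 17.67
tcp_pos: [0.467, 0.0004, 0.158]
eef_rot: [-180.0, -0.0, 5.2]
contact_force: [0.1, 0.5, -1.6]
gripper_width: 0.0144
gripper_force: 32.0
```

```bash
python3 tgt.py
python3 - <<'E'
from m import *
a=snap('scene','pics/s11.png'); b=snap('side','pics/d11.png')
import json
p=np.load('p.npy'); t=np.array(r.get_state()['tcp_pos']); 
# predicted probe silhouette: box corners x±22,y±28.5,z 0..30
py=p[2]+np.pi/2; c,s=np.cos(py),np.sin(py); o=t+np.array([-.0055,-.0005,.0095])
for n,im in (('scene',a),('side',b)):
    B=np.array([[o[0]+c*x-s*y,o[1]+s*x+c*y,o[2]+z] for x in(-.017,.017) for y in(-.0285,.0285) for z in(0,.02)])
    q=proj(n,B); print(n,q.round(1).tolist())
    x0,y0=q.min(0).astype(int)-6; x1,y1=q.max(0).astype(int)+7
    g=cv2.cvtColor(im,cv2.COLOR_RGB2GRAY); print(x0,y0); print('\n'.join(' '.join('%3d'%v for v in l) for l in g[y0:y1,x0:x1]))
E
```

```text
[4.67012274e-01 3.92414851e-04 1.57989284e-01] [-1.79996772e+02 -3.78480946e-03  5.17522906e+00] 0.014354408958627928 [ 0.0645338   0.47177779 -1.63161183] shares -0.00216073021903544 -0.0030223933405977847 z 0.0029785670935352226 turn -0.0019503341971514043
scene [[241.2, 164.2], [241.3, 158.3], [225.4, 168.9], [225.3, 163.0], [235.2, 159.9], [235.2, 154.2], [219.5, 164.5], [219.4, 158.6]]
213 148
239 242 237 225 153  98 105 105 106 107 107 107 104 107  91  55  38  35  89 103 102 101  99  96 101 102 101 101  99  99  99 107 102  97  96
246 248 246 222 153 109 103 102 105 106 107 106 102 112  96  54  47  45  89 104 103 101  99  94 100 101  98 120 112 119 153 135 107 103  97
206 225 213 193 177 128 102  99 101 104 103  98  98 103  89  55  76  76  81  98 103 102 100 100  99  97 115 200 199 146 116 108 104 106 109
162 181 187 185 160 157 138 105  94  96  99 221 178  98  83  48  61  55  61  94 106 102 101 101  99  98 147 217 225 221 226 192 128 106 110
139 149 162 154 117 140 151 168 183 182 217 246 199 112  80  48  41  43  47  90 103 101 100 101 101  99 109 123 207 233 173 118 106 106 10
[... 5823 characters left out ...]
  66  64  64  66  67  68  69  71  73  73
 61 109 184 212 218 228 236 231 216 214 227 230 223 213 213 217 200 150 108  97  89  76  68  66  64  62  64  64  64  65  67  69  70
 62 112 188 213 220 230 235 227 210 218 235 240 231 218 216 221 213 184 164 162 149 122 102  99  93  80  70  66  65  63  64  65  64
 73 124 189 214 223 232 234 222 208 222 238 240 230 219 221 226 220 205 201 207 199 177 163 167 162 139 116 104  93  79  70  67  65
118 166 204 216 225 233 232 219 209 225 238 238 227 221 224 228 221 210 212 220 218 208 204 215 220 207 188 176 160 137 117 108 101
184 208 217 219 227 235 230 217 214 228 237 235 227 224 227 228 221 213 216 223 222 215 216 228 237 235 226 221 216 206 192 183 174
```

The held probe's edges in both camera views match the prediction, with its bottom at side-view rows 161–166. A final trim of 1–2 mm, a settle, then hand in.

Call:
play_rows(rows=[[[1,-0.001,-0.001,0.001,0],[1,-0.002,-0.003,0.003,0],[1,-0.002,-0.003,0.003,0],[1,-0.002,-0.003,0.003,0],[1,-0.002,-0.003,0.003,0],[1,-0.002,-0.003,0.003,0],[1,-0.002,-0.003,0.003,0],[1,-0.002,-0.003,0.003,0]]])

```text
time_s: 18.43
tcp_pos: [0.4659, 0.0018, 0.1565]
eef_rot: [180.0, -0.0, 5.2]
contact_force: [-0.7, 0.1, -1.6]
gripper_width: 0.0141
gripper_force: 32.0
```

Call:
play_rows(rows=[[[1,0,0,0,0],[1,0,0,0,0],[1,0,0,0,0],[1,0,0,0,0],[1,0,0,0,0],[1,0,0,0,0],[1,0,0,0,0],[1,0,0,0,0]]])

```text
time_s: 19.1
tcp_pos: [0.4659, 0.0018, 0.1565]
eef_rot: [-180.0, -0.0, 5.2]
contact_force: [0.1, 0.2, -2.6]
gripper_width: 0.0142
gripper_force: 32.0
```

```bash
python3 tgt.py; python3 -c "
from plant import r
print(r.close_job())"
```

```text
[0.4659028  0.00184222 0.15647991] [-1.79999242e+02 -1.34076340e-03  5.18211207e+00] 0.014240934659389356 [ 0.11271828  0.17216363 -2.57097733] shares -0.00021239100257881987 6.552071852639281e-05 z -4.0189808778068326e-05 turn -0.0018702467303108872
the job is handed in; nothing more can be done
None
```

The job is handed in at about 19 s: by my measurements the mirror stands at about 45° and is released, and the probe is held level about 100 mm over its middle, lined up with the hinge-to-edge line; the hand-in gave no verdict.

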